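Fresh cup under the coin counter, then jog out the waiting coins

ROBOT

A 6-joint arm with a two-finger parallel gripper is mounted at the origin on the work surface. World frame = base frame: x ahead of the robot, y to its left, z up, the work surface at z = 0. Lengths are in m, angles in rad, forces in N, time in s.
With the tool pointing down it reaches from about 0.2 to 0.875 m from the base axis. Payload 3.4 kg.
Tool frame: the origin (TCP) lies between the finger pads; the fingertips stand 25 mm ahead of it and the grasp point (between the pads) lies 6 mm ahead of it (r.nose_length is the z of the fingertips in the tool frame, in m); z points along the fingers, x is the direction in which the jaws open and shut, and the axes are right-handed (so a half turn about z gives the same grasp; the last joint's range is limited). The gripper opens to 94 mm and grips with 3 to 60 N. Pads are 16 mm wide; open, the fingers measure 119 mm over their backs; the gripper's body (75 mm by 177 mm) begins 78 mm behind the grasp point.
Start: joints at [1.227, 0.276, 1.505, -0, 1.361, -0.121], TCP at [0.127, 0.561, 0.23] pointing down, gripper open.
Joint ranges: [-2.89, 2.89], [-0.75, 2.08], [0.22, 2.7], [-1.18, 4.32], [0.11, 2.71], [-2.7, 2.7]. Speed limits (rad/s): [2.57, 2.57, 3.14, 3.14, 3.14, 3.14].

INTERFACE

Orientations are given as a unit quaternion [w, x, y, z].
In Python, from plant import r, gripper_to, inverse_kinematics, vision, models, telemetry gives the robot as it stands. Calls block until the motion is done:
- r.move_to(position, orientation): joint-space move of the TCP to a pose.
- r.move_l(position, rot=None, vel=0.15, guard=None): straight line of the TCP; rot=None keeps the orientation; vel is the mean speed in m/s. With guard (N) it stops when the force on the tool has changed by that much, and returns True; else False.
- r.movej(angles): joint-space move.
- gripper_to(opening, f_grip=None): finger opening in m; f_grip is the grip in N (None keeps the last); returns when the fingers have stopped.
- r.hold(seconds).
- inverse_kinematics(position, orientation): joint angles nearest the present ones, or None.
- vision.snapshot(name): name is "side" or "top"; returns the picture (400x640x3 uint8, red, green, blue); there is no depth.
- vision.get_calibration(name): a dict with "fx", "fy", "cx", "cy" (pixels), "D" ([k1, k2, p1, p2, k3] as OpenCV has them; the pictures are not rectified), "position" and "orientation" of the camera in the world. Camera axes: x right, y down, z forward; pixel columns grow to the right and rows downward; lengths in m; the calibration is good to about 2 mm. A picture is of the moment at which its call begins. get_calibration takes no time and is no camera call.
A pose or a line that the arm cannot do raises r.PlanningError and nothing moves.
- r.sign_off(): hands the job in, once; it reports no verdict.
Trained networks look in the newest picture that a camera, given by its name, has taken for a name from the list of things; names that differ only in an ending like _2 or _b are one class to them, and where a whole thing is asked for, a point or a joint stands for the part that bears it (a point fixed in the world has none). Each returns a list of dicts, best first, with "score" (0 to 1); they miss things now and then, are a little off and sometimes report something else, mostly with a low value. They report only what shows in the picture. A call takes as long as a camera call.
- models.boxes_of(thing, camera): "at" ([x, y, z] in m, in world coordinates, good to about 4 mm: the middle of the surface that is visible of it).
- models.regions_of(thing, camera): "pixels" (400x640 bool, what is visible of it).
- models.mark_of(thing, camera): "at" ([x, y, z] in m, in world coordinates, good to about 4 mm: a listed point, or the origin of a listed thing).
Readings, each from a call of its own:
- telemetry.current_t(): time.
- telemetry.current_joints(): joint angles.
- telemetry.current_dq(): joint speeds.
- telemetry.current_joint_efforts(): joint torques, N m.
- telemetry.current_ee_pos(): TCP position.
- telemetry.current_tool_rot(): TCP orientation.
- telemetry.current_wrist_force(): force on the tool from outside, world axes, zero at the start.
- telemetry.current_torque(): the same for the moment, N m.
- telemetry.current_opening(): finger opening in m.
Only numpy, scipy, OpenCV 4.12 (cv2) and the standard library are available. Lean on these libraries where they do the work, as an engineer would, in place of code of your own. Each camera call takes 0.05 s, during which the arm holds its last target.

TASK

Three coins are still waiting in the coin counter's chute, but its cup has been taken away. Lift only the top cup off the nested stack, leaving the other two nested and standing where they are, stand it upright in the bay under the end of the chute, close against the back stop, and let go of it. Then tilt the jog lever on the console fully towards the chute, hold it there for about a second so that all three coins drop into the cup, and let it spring back to the middle; leave everything else on the table as it is.

Things in the scene. Friction and masses are not known exactly. Their poses are not given: they have to be found in the camera images.
- counter: Tabletop coin counter, fixed, 345 mm deep, 260 wide, 252 high, standing sideways, its front to the robot's right. Origin: on the table under the centre of the cup bay at its front; x points from the bay into the machine (about the robot's left), y about towards the robot, z up. White housing x 55 to 300, y +-130, top z = 80 mm; tower and hopper x 130 to 340 (from 170 below z = 197), y +-125.
- bay (a point): Centre of the cup bay, on top of the 5 mm thick steel foot plate (x -45 to 60, y +-60 mm from here); axes as the counter's. Back stop 10 mm high with its face at x = 22 mm (1 mm behind the base of a centred cup); side ribs 8 mm high, inner faces at y = +-29, x -15 to 22 mm. Nothing in front of it (-x) but the open table.
- chute_lip (a point): Lower lip of the steel chute, at x 8, y 0, z 83 mm in the counter's frame. The chute, 40 mm wide, rises from here at 32 degrees along +x to the tower. Its underside at the lip is 12 mm above the rim of a cup in the bay, so the cup must come in from the front, near its final height. The chute's upper side is at z = 95 mm here, 118 mm over x = 45 mm; it fits between fingers on the cup's sides.
- console (a point): Point on the flat console top under the chute, 80 mm above the table (x 100, y 0 in the counter's frame). The jog lever stands on the chute's -y side (far from the robot), keys and display on the near side. A small steel stop plate stands across the chute at x = 67 mm, up to z = 141 mm (11 mm higher with the lever tilted).
- jog (a joint): Jog lever angle, rad: 0 upright in the middle, positive tilted towards the chute (the counter's +y), negative away; end stops at +-0.5. A centring spring of 0.45 N m/rad (4.5 N at the tip at full tilt) returns it at once when let go. Tilted by more than about 0.2 towards the chute it lifts the stop plate and the coins slide out within about half a second.
- jog_tip (a point): Top of the jog lever: an upright black paddle 24 mm wide (counter's x), 9 thick (y), 32 high, on a thin stem. It pivots about a line along the counter's x, 52 mm below this point. Upright, this point is at x 90, y -85, z 136 mm in the counter's frame. Outside it (-y) the console runs on for 45 mm, clear, then ends.
- cup_top: Top cup of the nested stack: grey plastic, round, 62 mm high, about 60 g. Base 42 mm across, widening upwards; from 46 mm up to the rim a plain upright band 68 mm across (62 inside at the rim). Inner floor 18 mm above its underside. Origin: centre of the underside, z up.
- cup_mid: Second cup, of the same shape, into which the top one is nested. Each cup sits 18 mm higher than the one below, with 2 mm between one 16 mm high rim band and the next: fingers reaching more than 18 mm below the top rim would grip this one too. Walls have about 1 mm of play. Origin: centre of the underside.
- cup_low: Lowest cup, of the same shape, standing on the table to the right of the counter, nearer to the robot than the mug or beyond it; the rim of the whole stack is 98 mm above the table. Origin: centre of the underside.
- coin1: Plain brass coin 30 mm across, 3 mm thick, 15 g, lying flat in the chute under its clear cover, behind the stop plate, lowest, next to the stop plate. Origin: its centre.
- coin2: Plain brass coin 30 mm across, 3 mm thick, 15 g, lying flat in the chute under its clear cover, behind the stop plate, in the middle. Origin: its centre.
- coin3: Plain brass coin 30 mm across, 3 mm thick, 15 g, lying flat in the chute under its clear cover, behind the stop plate, uppermost. Origin: its centre.
- mug: White mug 80 mm across, 92 mm high, with a handle, also right of the counter. Bystander. Origin: centre of the underside.
- roll1: Paper-wrapped coin roll 29 mm across, 56 mm long, lying beside the bay, on the robot's side. Bystander. Origin: underside, mid-length.
- roll2: The same, lying on the other side of the bay, away from the robot. Bystander.
- stapler: Black stapler 150 x 36 x 60 mm, behind the counter, to the left. Bystander. Origin: centre of the underside, x along it.

How it is judged:
By the outcome, as a careful person would: the job done as asked, in the order asked, and still so for the second after the job is handed in, with the robot touching nothing.
It also fails if it takes over 54 s, if anything falls off the work surface, if the arm or the gripper's body presses on something with over 40 N, if the wrist force passes 120 N, or if a joint passes its speed limit or range.

## Working session

There is one attempt and no reset: what is moved stays moved. The work goes in short steps, each a Python script; the robot and the scene stay as the last script left them, time stands still between calls to the robot, and variables do not carry over. Pictures are saved under pics/ and viewed, and the job is handed in when it is done.

```bash
ls; mkdir -p pics; python3 - <<'E'
from plant import r, vision, models, telemetry
import cv2
for n in ("side","top"):
    im=vision.snapshot(n); cv2.imwrite(f"pics/a_{n}.png",im[:,:,::-1])
    c=vision.get_calibration(n); print(n,c)
    for t in ["bay","chute_lip","console","jog_tip","cup_top","cup_mid","cup_low","mug","roll1","roll2","counter"]:
        o=models.mark_of(t,n); print(t,[( [round(float(v),4) for v in d["at"]],round(d["score"],2)) for d in o[:3]])
print(telemetry.current_t())
E
```

```text
pics
side {'fx': 516.480612520088, 'fy': 516.480612520088, 'cx': 318.4738423984321, 'cy': 202.71241595448336, 'D': array([-0.13678742,  0.        ,  0.        ,  0.        ,  0.        ]), 'position': array([ 0.33133595, -1.13212765,  1.04361524]), 'orientation': array([-0.45094931,  0.88942227, -0.06956411,  0.02708472])}
bay [([0.4745, 0.0748, 0.0041], 0.7), ([0.6307, -0.2868, -0.0049], 0.34)]
chute_lip [([0.4811, 0.0822, 0.0814], 0.68)]
console [([0.4931, 0.1756, 0.0777], 0.93)]
jog_tip []
cup_top [([0.6319, -0.2956, 0.0351], 0.56)]
cup_mid [([0.635, -0.2884, 0.0195], 0.59)]
cup_low [([0.6357, -0.2896, -0.0065], 0.81)]
mug [([0.4291, -0.2166, 0.0037], 0.8)]
roll1 [([0.3649, 0.0094, -0.0002], 0.56), ([0.4743, 0.0769, 0.0032], 0.49), ([0.5618, 0.0237, 0.0004], 0.44)]
roll2 [([0.3649, 0.0094, -0.0002], 0.56), ([0.4743, 0.0769, 0.0032], 0.49), ([0.5618, 0.0237, 0.0004], 0.44)]
counter [([0.4828, 0.0798, -0.0039], 0.65)]
top {'fx': 516.614438679319, 'fy': 516.614438679319, 'cx': 315.2669467608149, 'cy': 198.9096113161954, 'D': array([-0.00642727,  0.        ,  0.        ,  0.        ,  0.        ]), 'position': array([0.33848621, 0.10397374, 1.34462545]), 'orientation': array([ 0.04821574, -0.70432765,  0.70605578, -0.05552513])}
bay [([0.4783, 0.0796, 0.0048], 0.68)]
chute_lip [([0.4809, 0.083, 0.0845], 0.74), ([0.5756, 0.1501, 0.1346], 0.39)]
console [([0.493, 0.1771, 0.0769], 0.77)]
jog_tip [([0.579, 0.1467, 0.136], 0.44)]
cup_top [([0.6322, -0.2905, 0.0358], 0.91), ([0.5785, 0.1518, 0.1314], 0.62)]
cup_mid [([0.6327, -0.2951, 0.0222], 0.5)]
cup_low [([0.6358, -0.2936, -0.0013], 0.46)]
mug [([0.4325, -0.2237, -0.0009], 0.98)]
roll1 [([0.3666, 0.0091, -0.0001], 0.8), ([0.5602, 0.0315, 0.0008], 0.58)]
roll2 [([0.3666, 0.0091, -0.0001], 0.8), ([0.5602, 0.0315, 0.0008], 0.58)]
counter [([0.4743, 0.0768, 0.0019], 0.74)]
1.2
```

View pics/a_side.png

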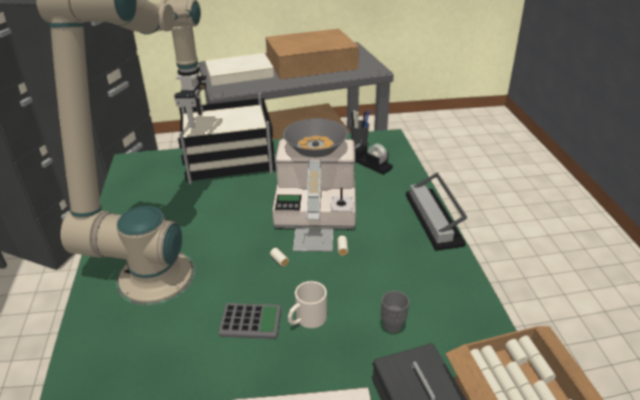

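View pics/a_top.png

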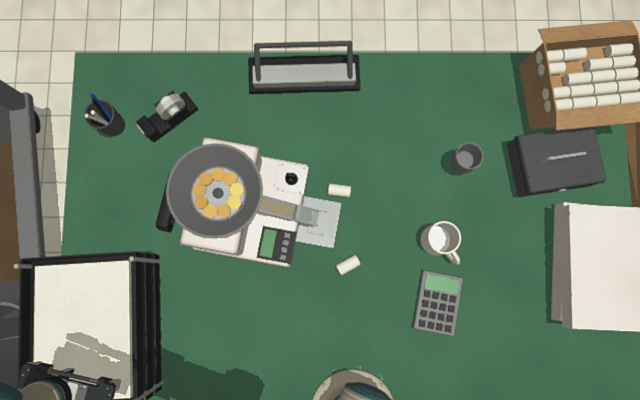

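The side view shows the stack at (395,312), the mug at (311,304), the chute at (314,190) and the lever at (341,200). In the top view the stack rim is at (467,156), the foot plate at (320,222), and the rolls at (339,190) and (348,265). Next I'll zoom in for refinement.

```bash
cat > h.py <<'E'
import numpy as np, cv2
from scipy.spatial.transform import Rotation as R
from plant import vision
def cal(n):
    c=vision.get_calibration(n); K=np.array([[c['fx'],0,c['cx']],[0,c['fy'],c['cy']],[0,0,1.]])
    q=c['orientation']; Rw=R.from_quat([q[1],q[2],q[3],q[0]]).as_matrix()
    return K,np.array(c['D'],float),Rw,np.array(c['position'])
def proj(n,P):
    K,D,Rw,p=cal(n); P=np.atleast_2d(np.array(P,float))
    rv=cv2.Rodrigues(Rw.T)[0]; return cv2.projectPoints(P,rv,-Rw.T@p,K,D)[0][:,0]
def unproj(n,uv,z):
    K,D,Rw,p=cal(n); q=cv2.undistortPoints(np.array(uv,float).reshape(-1,1,2),K,D)[:,0]
    d=np.c_[q,np.ones(len(q))]@Rw.T; return p+d*((z-p[2])/d[:,2])[:,None]
def frame(bx,by,yaw):
    c,s=np.cos(yaw),np.sin(yaw)
    return lambda P:np.array([bx,by,0])+np.atleast_2d(np.array(P,float))@np.array([[c,s,0],[-s,c,0],[0,0,1.]])
E
python3 - <<'E'
from h import *
from scipy.optimize import least_squares
M=[((0,0,5),[(.4745,.0748),(.4783,.0796)]),((8,0,83),[(.4811,.0822),(.4809,.083)]),((100,0,80),[(.4931,.1756),(.493,.1771)]),((90,-85,136),[(.579,.1467),(.5756,.1501)]),((0,0,0),[(.4828,.0798),(.4743,.0768)])]
def f(v):
    F=frame(*v); return np.concatenate([ (F(np.array(P)/1000)[0,:2]-np.array(m)) for P,ms in M for m in ms])
s=least_squares(f,[.476,.078,1.4],loss='soft_l1',f_scale=.003); print(s.x,np.degrees(s.x[2]),np.round(s.fun if 0 else f(s.x),4))
F=frame(*s.x)
foot=[(-45,-60,5),(60,-60,5),(60,60,5),(-45,60,5)]
hous=[(55,-130,80),(55,130,80),(300,130,80),(300,-130,80)]
chute=[(8,-20,95),(8,20,95),(45,20,118),(45,-20,118)]
jog=[(78,-85,136),(102,-85,136)]
for n,(u0,v0,w,h,k) in dict(top=(170,130,200,150,4),side=(250,130,130,130,5)).items():
    im=cv2.imread(f"pics/a_{n}.png")
    crop=cv2.resize(im[v0:v0+h,u0:u0+w],None,fx=k,fy=k,interpolation=cv2.INTER_CUBIC)
    cv2.imwrite(f"pics/c0_{n}.png",crop)
    o=crop.copy()
    for poly,c in((foot,(0,0,255)),(hous,(255,0,0)),(chute,(0,255,255)),(jog,(255,0,255))):
        p=proj(n,F(np.array(poly)/1000)); cv2.polylines(o,[((p-[u0,v0]+.5)*k).astype(int)],True,c,1)
    cv2.imwrite(f"pics/c1_{n}.png",o)
# stack
for n,(u0,v0) in dict(top=(420,110),side=(340,260)).items():
    im=cv2.imread(f"pics/a_{n}.png"); k=6
    o=cv2.resize(im[v0:v0+90,u0:u0+100],None,fx=k,fy=k,interpolation=cv2.INTER_CUBIC)
    t=np.linspace(0,2*np.pi,60)
    for z,rr in((.098,.034),(.0,.021)):
        p=proj(n,np.c_[.6335+rr*np.cos(t),-.2925+rr*np.sin(t),z+0*t]); cv2.polylines(o,[((p-[u0,v0]+.5)*k).astype(int)],True,(0,255,255),1)
    cv2.imwrite(f"pics/s_{n}.png",o)
E
```

```text
[0.47754046 0.07646821 1.39707702] 80.04661709910522 [ 0.003   0.0017 -0.0008 -0.0031 -0.0022  0.0021 -0.002   0.0013  0.0017
 -0.0006  0.0018 -0.0021 -0.0022  0.0037  0.0012  0.0003 -0.0053 -0.0033
  0.0032 -0.0003]
```

View pics/c1_top.png

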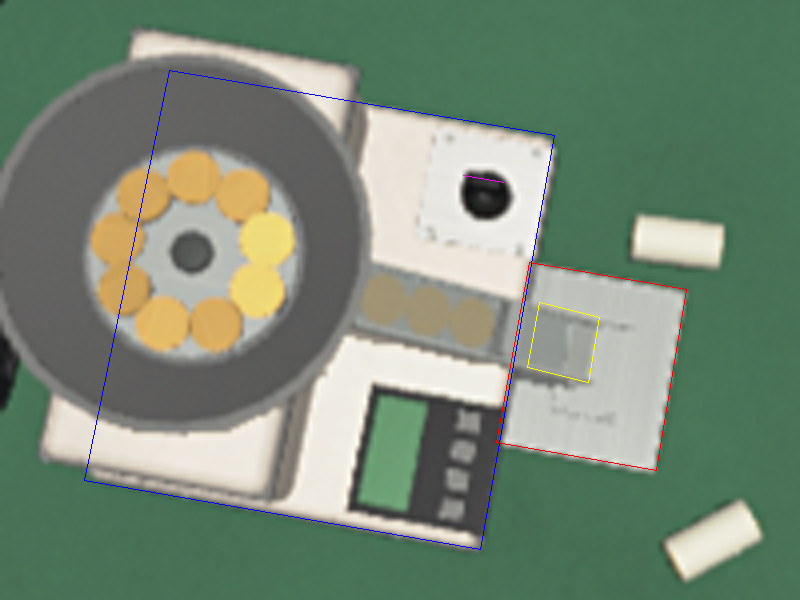

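View pics/c1_side.png

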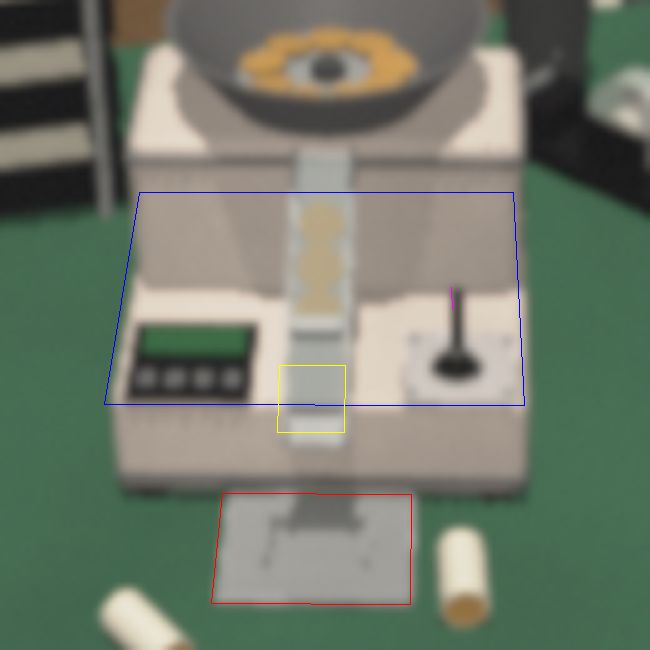

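View pics/s_top.png

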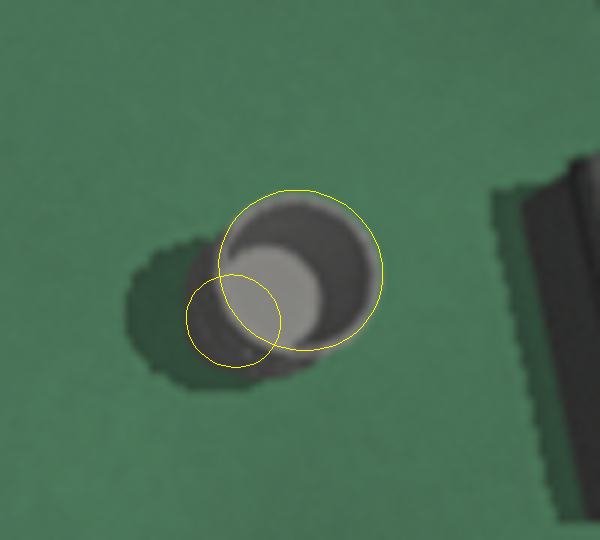

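View pics/s_side.png

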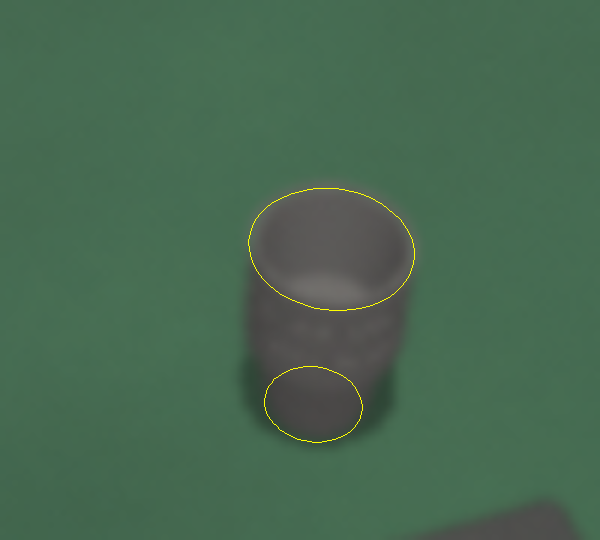

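Measurements agree within about 2 mm. In the top view the rim circle and foot plate overlay the image. In the side view the ribs, at (268,545) and (365,545) in the crop, sit about 1 px right of the fit. Planning the motion now.

```bash
cat >> h.py <<'E'
BAY=frame(.4780,.0765,np.radians(80.05))
def C(x,y,z): return BAY(np.array([x,y,z])/1000)[0]
cx=BAY([1,0,0])[0]-BAY([0,0,0])[0]; cy=BAY([0,1,0])[0]-BAY([0,0,0])[0]
def quat(sgn=1,tilt=0):
    z=R.from_rotvec(-np.radians(tilt)*cy).apply([0,0,-1.])  # tilt>0: fingertips lean to +cx?
    x=sgn*cy; y=np.cross(z,x); q=R.from_matrix(np.c_[x,y,z]).as_quat(); return np.array([q[3],q[0],q[1],q[2]]),z
STK=np.array([.6335,-.2925])
E
python3 - <<'E'
from h import *
from plant import inverse_kinematics as ik, r
print(r.nose_length)
for s in(1,-1):
    q,_=quat(s); 
    for p in([.127,.561,.40],[*STK,.108],C(-100,0,77),C(1,0,77)): print(s,p,np.round(ik(p,q),2) if ik(p,q) is not None else None)
    for t in (0,15,20):
        q,z=quat(s,t); print(t,np.dot(z,cx),[np.round(ik(C(90,y,118+60)-.025*z,q),2) for y in(-130,-80)])
E
```

```text
0.025
1 [0.127, 0.561, 0.4] [ 1.23  0.23  1.16 -0.    1.75 -1.74]
1 [np.float64(0.6335), np.float64(-0.2925), 0.108] None
1 [ 0.46072113 -0.02199589  0.077     ] None
1 [0.47817279 0.07748496 0.077     ] NoneTraceback (most recent call last):
  File "<stdin>", line 8, in <module>
    return _wrapfunc(a, 'round', decimals=decimals, out=out)
    return _wrapit(obj, method, *args, **kwds)
    result = getattr(arr, method)(*args, **kwds)
TypeError: unsupported operand type(s) for *: 'NoneType' and 'float'
```

```bash
python3 - <<'E'
from h import *
from plant import inverse_kinematics as ik, r
f=lambda a: None if a is None else np.round(a,2)
s=-1
q,_=quat(s)
for p in([.127,.561,.40],[*STK,.25],[*STK,.108],C(-100,0,77),C(1,0,77)): print(s,np.round(p,3),f(ik(p,q)))
for t in (0,15,20):
    q,z=quat(s,t); print(t,np.dot(z,cx),[f(ik(C(90,y,118+dz)-.025*z,q)) for y in(-130,-80) for dz in (0,60)])
E
```

```text
-1 [0.127 0.561 0.4  ] [ 1.23  0.23  1.16 -0.    1.75  1.4 ]
-1 [ 0.634 -0.292  0.25 ] [-0.53  0.46  1.18 -0.    1.51 -0.36]
-1 [ 0.634 -0.292  0.108] [-0.53  0.54  1.4  -0.    1.21 -0.36]
-1 [ 0.461 -0.022  0.077] [-0.2   0.25  1.97 -0.    0.92 -0.03]
-1 [0.478 0.077 0.077] [ 0.02  0.28  1.92 -0.    0.93  0.19]
0 0.0 [array([ 0.12,  0.43,  1.5 , -0.  ,  1.22,  0.29]), array([ 0.12,  0.39,  1.41, -0.  ,  1.35,  0.29]), array([ 0.14,  0.36,  1.6 , -0.  ,  1.18,  0.31]), array([ 0.14,  0.32,  1.51, -0.  ,  1.31,  0.31])]
15 0.25881904510252074 [array([-0.04,  0.39,  1.59,  0.29,  1.14,  0.01]), array([-0.04,  0.35,  1.5 ,  0.27,  1.27,  0.05]), array([-0.03,  0.32,  1.7 ,  0.29,  1.1 ,  0.01]), array([-0.03,  0.28,  1.61,  0.28,  1.23,  0.05])]
20 0.34202014332566866 [array([-0.1 ,  0.39,  1.62,  0.39,  1.13, -0.09]), array([-0.1 ,  0.34,  1.54,  0.37,  1.26, -0.04]), array([-0.09,  0.32,  1.73,  0.39,  1.09, -0.1 ]), array([-0.09,  0.27,  1.64,  0.37,  1.22, -0.04])]
```

```bash
python3 - <<'E'
from h import *
from plant import r, gripper_to, telemetry as t, inverse_kinematics as ik
q,_=quat(-1)
r.move_l([.127,.561,.40],vel=.3)
r.move_to([*STK,.25],q)
gripper_to(.094,15)
r.move_l([*STK,.150],vel=.15)
hit=r.move_l([*STK,.1085],vel=.05,guard=5)
print(hit,t.current_ee_pos(),t.current_t(),t.current_wrist_force())
for n in("side","top"): cv2.imwrite(f"pics/b_{n}.png",vision.snapshot(n)[:,:,::-1])
for n,(u0,v0) in dict(top=(400,90),side=(340,230)).items():
    im=cv2.imread(f"pics/b_{n}.png"); cv2.imwrite(f"pics/b_{n}.png",cv2.resize(im[v0:v0+110,u0:u0+120],None,fx=5,fy=5,interpolation=cv2.INTER_CUBIC))
E
```

```text
False [ 0.6337314  -0.29263257  0.10880571] 7.425 [0.27362519 0.75700949 0.49543262]
```

View pics/b_side.png

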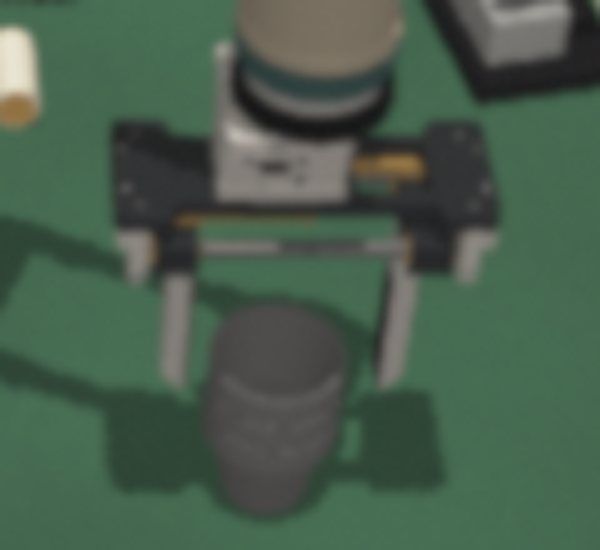

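View pics/b_top.png

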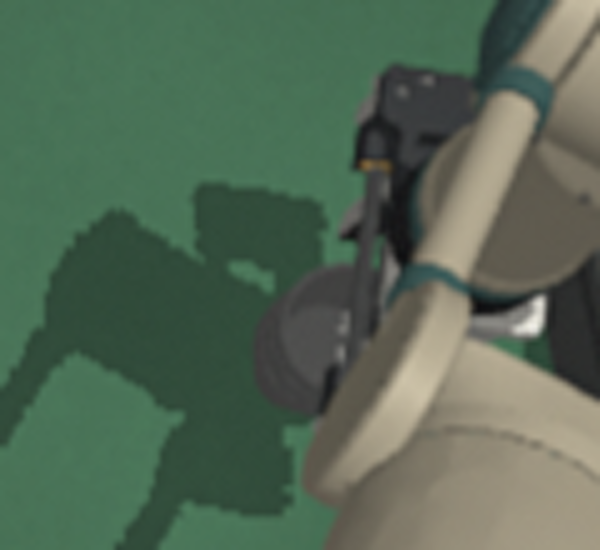

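```bash
python3 - <<'E'
from h import *
u0,v0=340,230
T=np.array([.63373,-.29263,.0838])
t=np.linspace(0,2*np.pi,60)
im=cv2.imread("pics/b_side.png")
d=lambda P,c:cv2.polylines(im,[((proj("side",P)-[u0,v0]+.5)*5).astype(int)],True,c,1)
for s in(1,-1):
    for a in(47,59.5): d([T+s*cy*a/1000+cx*.008,T+s*cy*a/1000-cx*.008],(0,255,255))
d(np.c_[.6335+.034*np.cos(t),-.2925+.034*np.sin(t),.098+0*t],(0,0,255))
d(np.c_[.6335+.021*np.cos(t),-.2925+.021*np.sin(t),.0+0*t],(0,0,255))
cv2.imwrite("pics/b2_side.png",im)
E
```

```text
(no output)
```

View pics/b2_side.png

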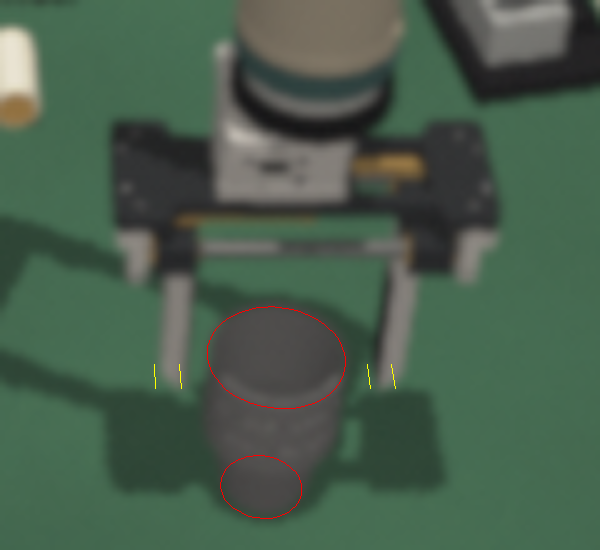

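The gripper shows about 2 mm right of the cup: the tips are centred at x=283 px, where 275 would match the cup. I'll shift it, then grasp and lift.

```bash
python3 - <<'E'
from h import *
from plant import r, gripper_to, telemetry as t
p=np.array([.6313,-.2925])
r.move_l([*p,.1085],vel=.05)
gripper_to(.060,12)
print("open",t.current_opening(),t.current_ee_pos(),t.current_wrist_force())
r.move_l([*p,.170],vel=.06)
print(t.current_t(),t.current_opening(),t.current_wrist_force())
im=vision.snapshot("side")[:,:,::-1]; cv2.imwrite("pics/d_side.png",cv2.resize(im[180:340,320:480],None,fx=3.7,fy=3.7,interpolation=cv2.INTER_CUBIC))
E
```

```text
open 0.06801628867524548 [ 0.63142868 -0.29251552  0.10850271] [ 0.81746172  1.02911006 -1.07645173]
9.475 0.06760655170615142 [-1.24294621  0.08495868 -0.16576354]
```

View pics/d_side.png

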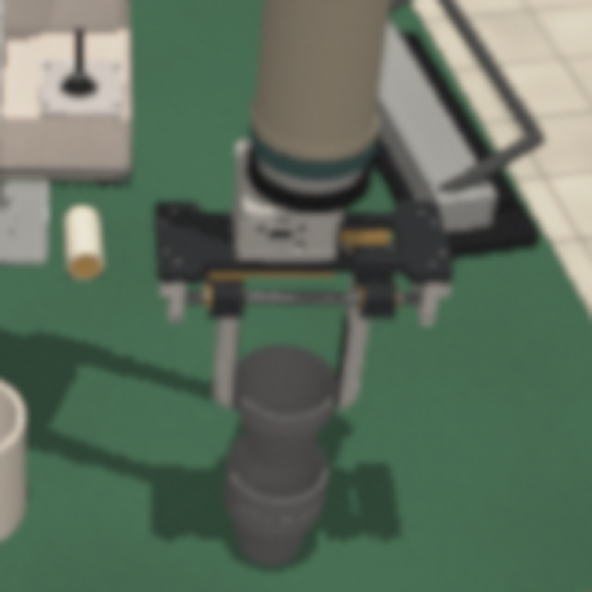

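Only the top cup came up: it is held at (283,380), and the other two still stand nested at (277,500). Moving it to the front of the bay.

```bash
sed -i 's/frame(.4780,.0765/frame(.4760,.0765/' h.py; python3 - <<'E'
from h import *
from plant import r, gripper_to, telemetry as t
q,_=quat(-1)
r.move_l([.6313,-.2925,.20],vel=.2)
r.move_l(C(-105,0,200),vel=.25)
r.move_l(C(-105,0,80),vel=.12)
r.move_l(C(-60,0,80),vel=.08)
print(t.current_t(),t.current_opening(),t.current_ee_pos(),t.current_wrist_force())
for n,(u0,v0,w,h,k) in dict(top=(270,140,150,120,5),side=(240,150,150,120,5)).items():
    im=vision.snapshot(n)[:,:,::-1]; cv2.imwrite(f"pics/e_{n}.png",cv2.resize(im[v0:v0+h,u0:u0+w],None,fx=k,fy=k,interpolation=cv2.INTER_CUBIC))
E
```

```text
13.1 0.06776233523827371 [0.46560745 0.01747046 0.08004656] [ 0.47823548 -0.82871444 -0.58580015]
```

View pics/e_side.png

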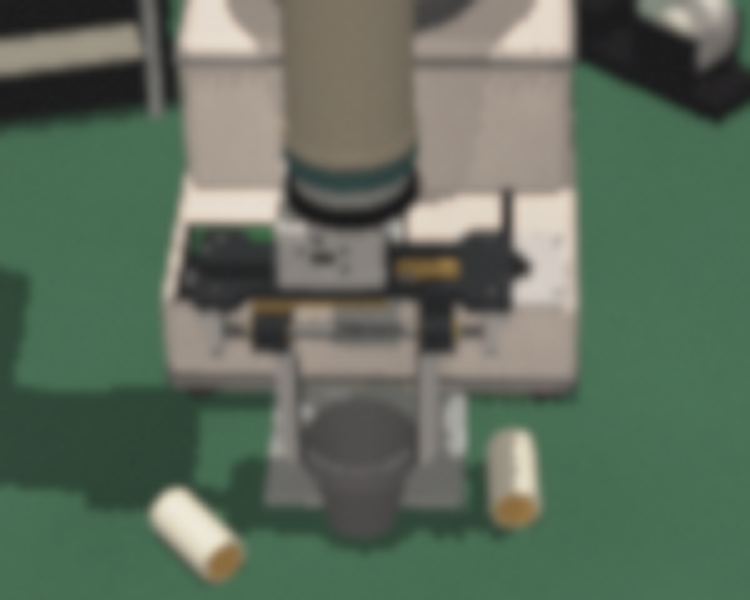

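View pics/e_top.png

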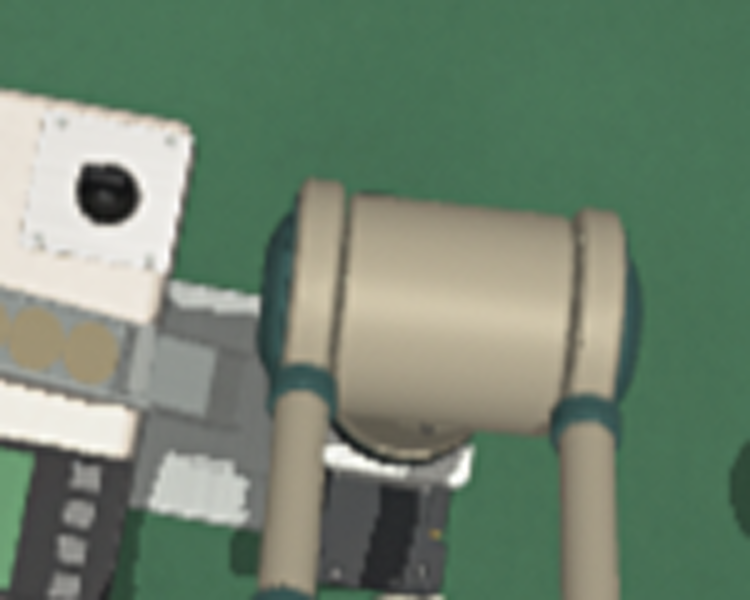

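The cup is held upright. Its base, centred at about x=367 px, lines up with the plate centre at 366 px. Sliding it in.

```bash
python3 - <<'E'
from h import *
from plant import r, gripper_to, telemetry as t
def rel(): return np.round((np.array(t.current_ee_pos())-C(0,0,0))@np.c_[cx,cy,[0,0,1]]*1000,1)
r.move_l(C(-12,0,79.5),vel=.06)
f0=t.current_wrist_force()
hit=r.move_l(C(6,0,79.5),vel=.02,guard=5)
print(hit,rel(),t.current_wrist_force()-f0,t.current_opening())
x=rel()[0]
r.move_l(C(x-.8,0,79.5),vel=.02)
hit=r.move_l(C(x-.8,0,75),vel=.015,guard=3)
print(hit,rel(),t.current_wrist_force()-f0,t.current_t())
for n,(u0,v0,w,h,k) in dict(top=(270,140,150,120,5),side=(240,150,150,120,5)).items():
    im=vision.snapshot(n)[:,:,::-1]; cv2.imwrite(f"pics/f_{n}.png",cv2.resize(im[v0:v0+h,u0:u0+w],None,fx=k,fy=k,interpolation=cv2.INTER_CUBIC))
E
```

```text
False [ 5.8 -0.1 79.6] [-0.96758446 -1.88892474  1.98101674] 0.06771593790498967
True [ 4.9 -0.  78.4] [-0.25948092 -0.78858158  5.50594612] 15.6667
```

View pics/f_side.png

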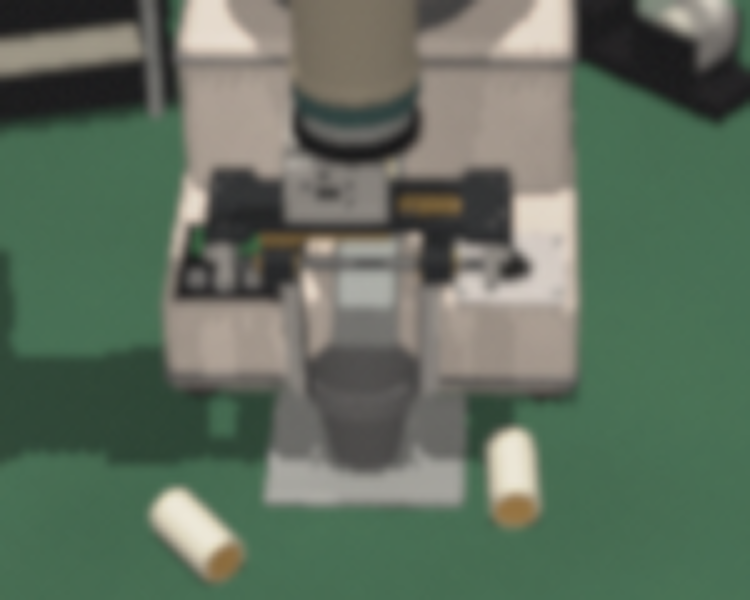

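```bash
python3 - <<'E'
from h import *
from plant import r, gripper_to, telemetry as t
def rel(): return np.round((np.array(t.current_ee_pos())-C(0,0,0))@np.c_[cx,cy,[0,0,1]]*1000,1)
r.move_l(C(4.9,0,79.6),vel=.03)
r.hold(.1)
f0=t.current_wrist_force(); print(f0)
for x in (6,7,8,9,10):
    hit=r.move_l(C(x,0,79.6),vel=.02,guard=5)
    print(hit,rel(),np.round(t.current_wrist_force()-f0,2),t.current_opening(), t.current_t())
    if hit: break
E
python3 - <<'E'
from h import *
im=cv2.imread("pics/f_side.png"); u0,v0=240,150
t=np.linspace(0,2*np.pi,60)
def d(P,c): cv2.polylines(im,[((proj("side",BAY(np.array(P)/1000))-[u0,v0]+.5)*5).astype(int)],True,c,1)
for x in (1,5):
    d(np.c_[x+21*np.cos(t),21*np.sin(t),5+0*t],(0,255,255)); d(np.c_[x+34*np.cos(t),34*np.sin(t),67+0*t],(0,0,255))
d([(-45,-60,5),(60,-60,5),(60,60,5),(-45,60,5)],(255,0,0))
cv2.imwrite("pics/f2.png",im)
E
```

```text
[ 0.52941485  0.11525703 -0.94387861]
False [ 5.7  0.4 79.4] [-1.27 -1.83 -0.07] 0.06747673028148361 16.3667
False [ 6.8  0.3 79.6] [-2.25 -2.78  1.05] 0.0676378194556173 16.6167
False [ 8.   0.2 79.6] [-1.6  -2.99  1.82] 0.06766247259804813 16.8667
False [ 9.   0.1 79.6] [-0.72 -2.11  1.62] 0.06770005442955176 17.1167
False [10.   0.1 79.7] [-1.97 -3.1   4.35] 0.06756700457302692 17.3667
```

View pics/f2.png

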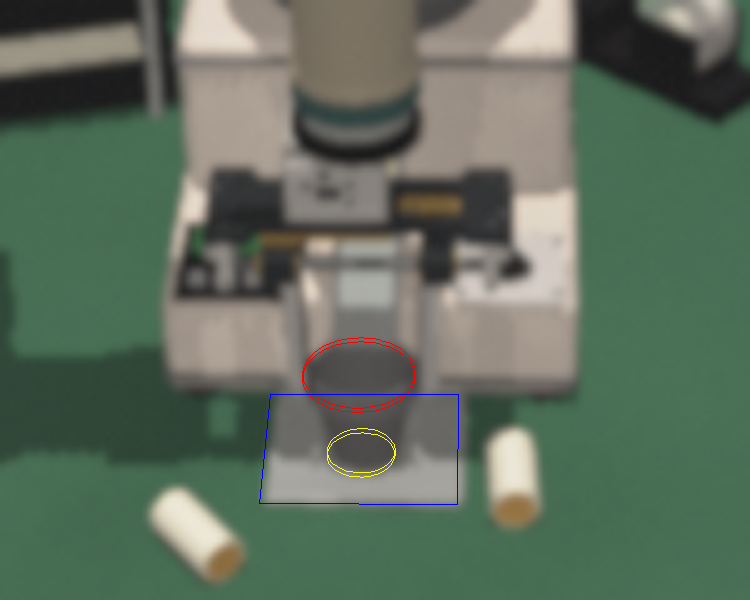

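```bash
python3 - <<'E'
from h import *
from plant import telemetry as t
print(t.current_wrist_force(),t.current_torque())
im=vision.snapshot("side")[:,:,::-1]; cv2.imwrite("pics/g.png",cv2.resize(im[205:260,280:350],None,fx=10,fy=10,interpolation=cv2.INTER_CUBIC))
E
```

```text
[-1.44185691 -2.98944797  3.40159733] [-0.60447111  0.53782162  0.03558859]
```

View pics/g.png

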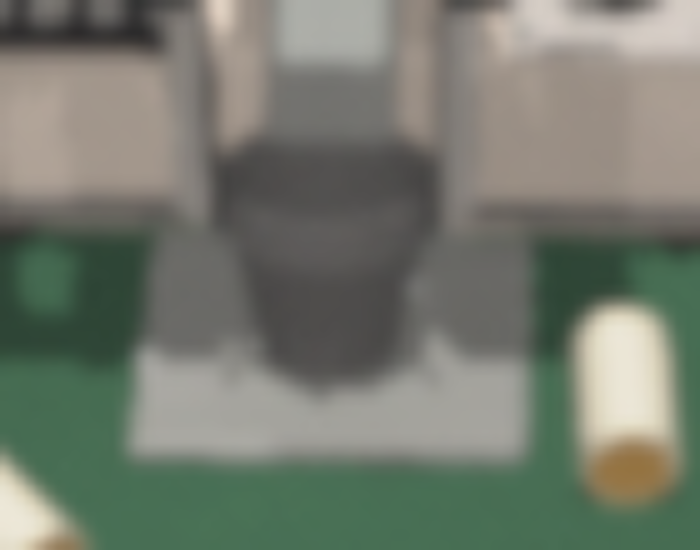

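```bash
python3 - <<'E'
import cv2
im=cv2.imread("pics/f_side.png")[275:550,200:550]; cv2.imwrite("pics/g0.png",cv2.resize(im,None,fx=2,fy=2))
E
```

```text
(no output)
```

View pics/g0.png

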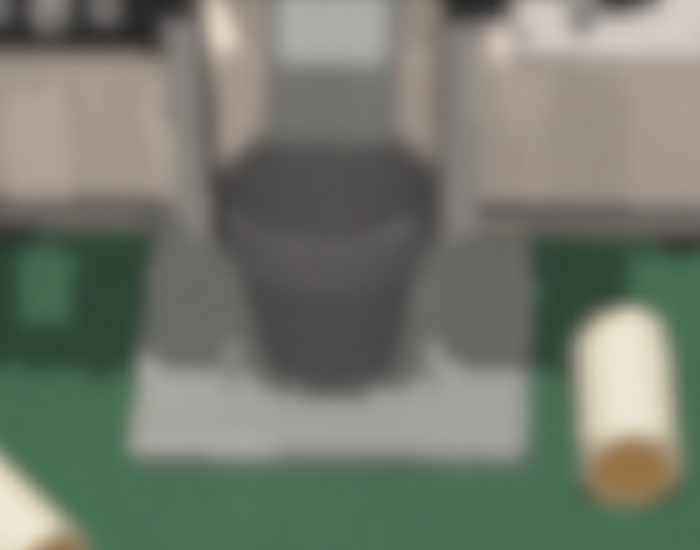

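The base reached the stop at roughly x=6–7 mm, and the cup has since pivoted a few degrees in the pads: the front rim dropped from about row 240 to 250, and the base barely moved. I'll ease back, lower until it touches and release, so it settles flat against the stop.

```bash
python3 - <<'E'
from h import *
from plant import r, gripper_to, telemetry as t
def rel(): return np.round((np.array(t.current_ee_pos())-C(0,0,0))@np.c_[cx,cy,[0,0,1]]*1000,1)
r.move_l(C(7.5,0,79.6),vel=.03)
print(rel(),t.current_wrist_force())
hit=r.move_l(C(7.5,0,77),vel=.015,guard=3)
print(hit,rel(),t.current_wrist_force())
gripper_to(.076); r.hold(.1); gripper_to(.094); r.hold(.1)
print(t.current_opening(),t.current_wrist_force(),t.current_t())
im=vision.snapshot("side")[:,:,::-1]; cv2.imwrite("pics/i.png",cv2.resize(im[205:260,280:350],None,fx=10,fy=10,interpolation=cv2.INTER_CUBIC))
E
```

```text
[ 7.9 -0.4 79.6] [-0.57877692 -0.09029465 -0.3299419 ]
True [ 7.5 -0.4 78.9] [-1.12054469  0.13791161  4.9689106 ]
0.09415542314957688 [-0.16776377 -0.20256984  0.27057747] 18.95
```

View pics/i.png

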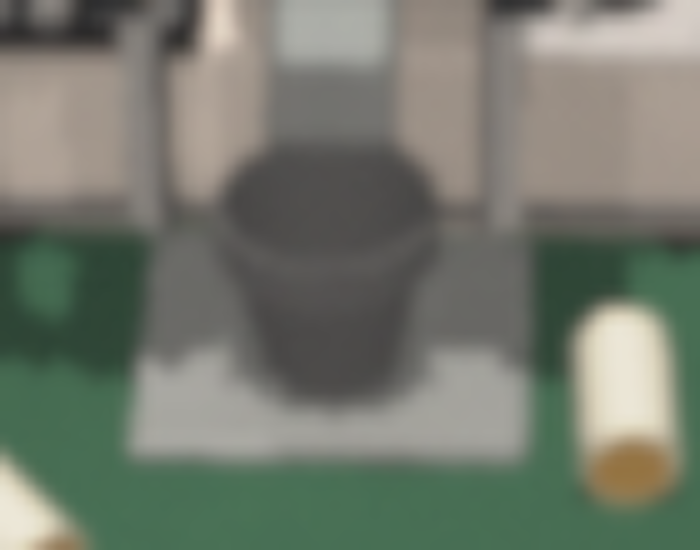

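```bash
python3 - <<'E'
from h import *
from scipy.ndimage import gaussian_filter
im=cv2.imread("pics/i.png"); u0,v0=280,205
t=np.linspace(0,2*np.pi,60)
pc=lambda P:((proj("side",BAY(np.array(P,float)/1000))-[u0,v0]+.5)*10)
corn=pc([(-45,-60,5),(-45,60,5)]); print(corn)
off=(np.array([[525,460],[130,460]])-corn).mean(0); print(off)
def d(P,c): cv2.polylines(im,[(pc(P)+off).astype(int)],True,c,1)
for x,c in ((0,(0,255,255)),(-6,(255,255,0))):
    d(np.c_[x+21*np.cos(t),21*np.sin(t),5+0*t],c); d(np.c_[x+34*np.cos(t),34*np.sin(t),67+0*t],c)
d([(-45,-60,5),(60,-60,5),(60,60,5),(-45,60,5)],(255,0,0))
for s in(1,-1): d([(-15,s*29,13),(22,s*29,13)],(0,0,255))
d([(22,-29,15),(22,29,15)],(0,0,255))
d([(8,-20,95),(8,20,95)],(0,255,0))
cv2.imwrite("pics/i2.png",im)
E
```

```text
[[515.38797036 459.45042015]
 [118.85363771 457.06449738]]
[10.37919597  1.74254124]
```

View pics/i2.png

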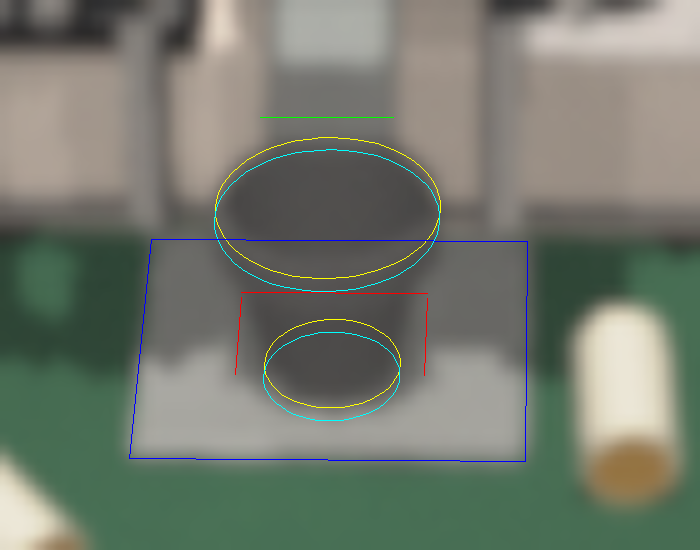

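```bash
python3 - <<'E'
from h import *
from plant import r, gripper_to, telemetry as t, models
ims=[vision.snapshot("side") for _ in range(4)]
print(t.current_t())
for n in("cup_top","bay","chute_lip"):
    print(n,[(np.round((np.array(d["at"])-C(0,0,0))@np.c_[cx,cy,[0,0,1]]*1000,1),round(d["score"],2)) for d in models.mark_of(n,"side")[:3]])
m=models.regions_of("cup_top","side")
a=np.mean(ims,0).astype(np.uint8)
u0,v0=290,210;k=14
g=a[v0:v0+42,u0:u0+56,::-1]
g=cv2.resize(g,None,fx=k,fy=k,interpolation=cv2.INTER_CUBIC)
g=np.clip((g.astype(float)/255)**.55*255,0,255).astype(np.uint8)
pc=lambda P:((proj("side",BAY(np.array(P,float)/1000))+[1.04,.17]-[u0,v0]+.5)*k)
def d(P,c): cv2.polylines(g,[pc(P).astype(int)],True,c,1)
for x,c in ((0,(0,255,255)),(6,(255,0,255))):
    tt=np.linspace(0,2*np.pi,60)
    d(np.c_[x+21*np.cos(tt),21*np.sin(tt),5+0*tt],c); d(np.c_[x+34*np.cos(tt),34*np.sin(tt),67+0*tt],c)
x=7.5
for s in(1,-1): d([(x-8,s*47-.4,54),(x+8,s*47-.4,54),(x+8,s*59.5-.4,54),(x-8,s*59.5-.4,54)],(0,0,255))
cv2.imwrite("pics/j.png",g)
for q in m[:2]: 
    ys,xs=np.nonzero(q["pixels"]); print(q["score"],xs.min(),xs.max(),ys.min(),ys.max(),len(xs))
E
```

```text
19.2
cup_top [(array([ 0.8, -4.5,  8.6]), 0.75), (array([0.3, 1.3, 3.6]), 0.7)]
bay [(array([0. , 0.5, 4.4]), 0.89), (array([ 7.5, -5.5, -2.1]), 0.33), (array([ 0.7, -3.4,  7.3]), 0.3)]
chute_lip []
0.58 302 323 219 244 436
```

View pics/j.png

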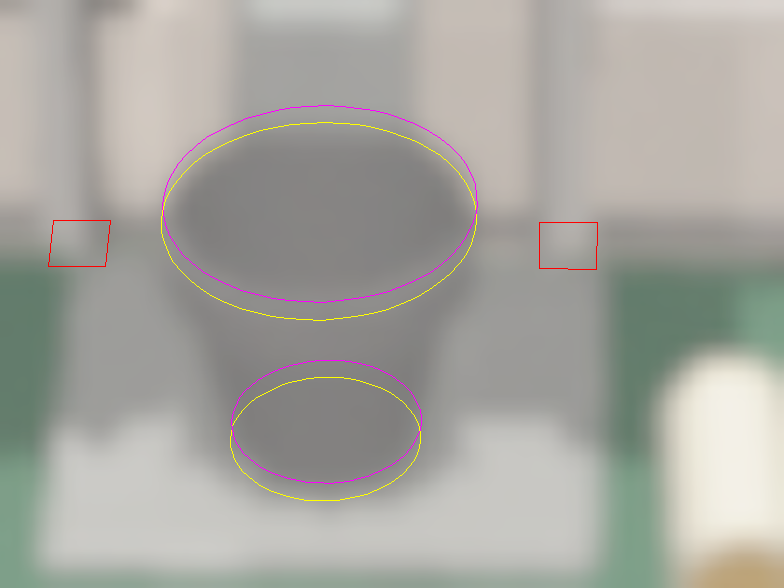

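```bash
python3 - <<'E'
from h import *
from plant import r, gripper_to, telemetry as t, models
r.move_l(C(-110,0,85),vel=.12)
r.move_l(C(-130,0,180),vel=.2)
gripper_to(0)
print(t.current_t(),t.current_opening())
for n,(u0,v0,w,h,k) in dict(top=(280,180,70,55,11),side=(280,205,70,55,11)).items():
    a=np.mean([vision.snapshot(n) for _ in range(3)],0).astype(np.uint8)[:,:,::-1]
    cv2.imwrite(f"pics/k_{n}_full.png",a)
    g=cv2.resize(a[v0:v0+h,u0:u0+w],None,fx=k,fy=k,interpolation=cv2.INTER_CUBIC)
    cv2.imwrite(f"pics/k_{n}.png",np.clip((g/255.)**.55*255,0,255).astype(np.uint8))
E
```

```text
22.575 0.0005425504664362187
```

View pics/k_top.png

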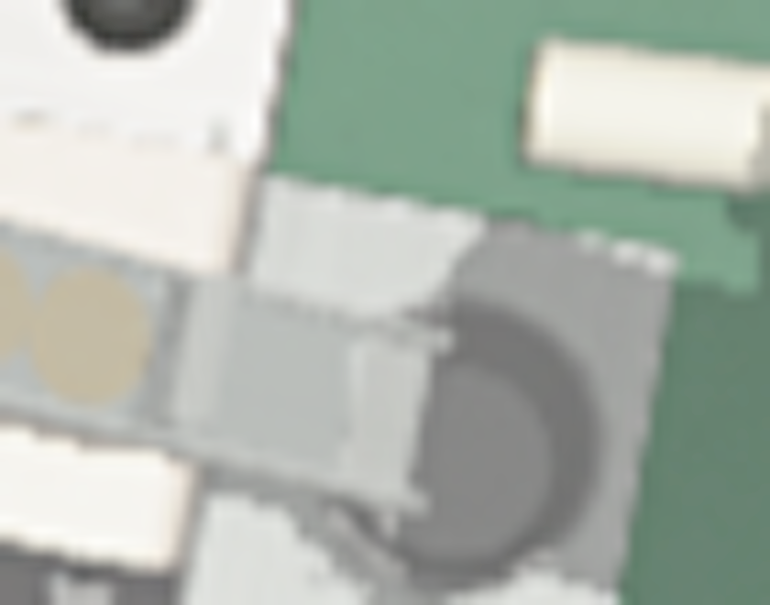

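View pics/k_side.png

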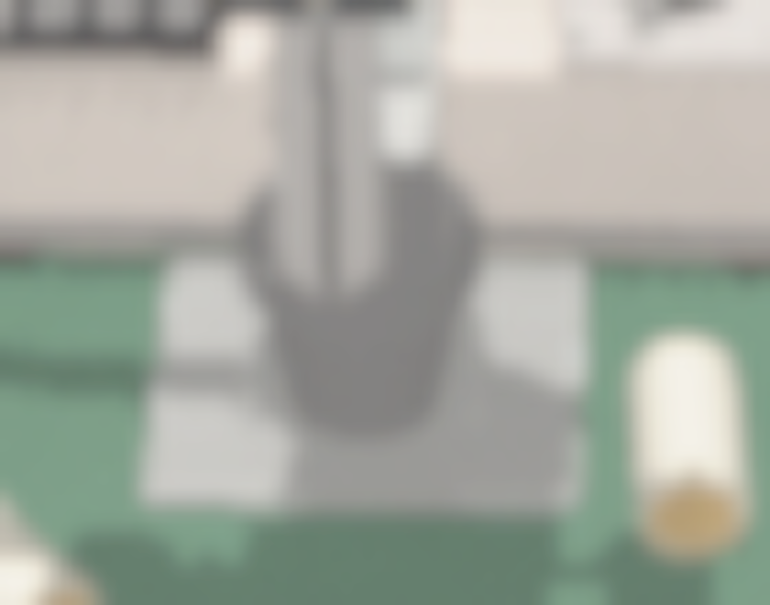

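```bash
python3 - <<'E'
from h import *
tt=np.linspace(0,2*np.pi,80)
for n,u0,v0,off in(("top",280,180,(0,0)),("side",280,205,(1.0,.17))):
    k=11; g=cv2.imread(f"pics/k_{n}.png")
    B=BAY if n=="side" else frame(.4775,.0765,np.radians(80.05))
    pc=lambda P:((proj(n,B(np.array(P,float)/1000))+off-[u0,v0]+.5)*k)
    def d(P,c): cv2.polylines(g,[pc(P).astype(int)],True,c,1)
    d([(-45,-60,5),(60,-60,5),(60,60,5),(-45,60,5)],(255,0,0))
    for x,c in((1,(0,255,255)),(-4,(255,0,255))):
        d(np.c_[x+21*np.cos(tt),21*np.sin(tt),5+0*tt],c); d(np.c_[x+34*np.cos(tt),34*np.sin(tt),67+0*tt],c)
    cv2.imwrite(f"pics/l_{n}.png",g)
E
```

```text
(no output)
```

View pics/l_top.png

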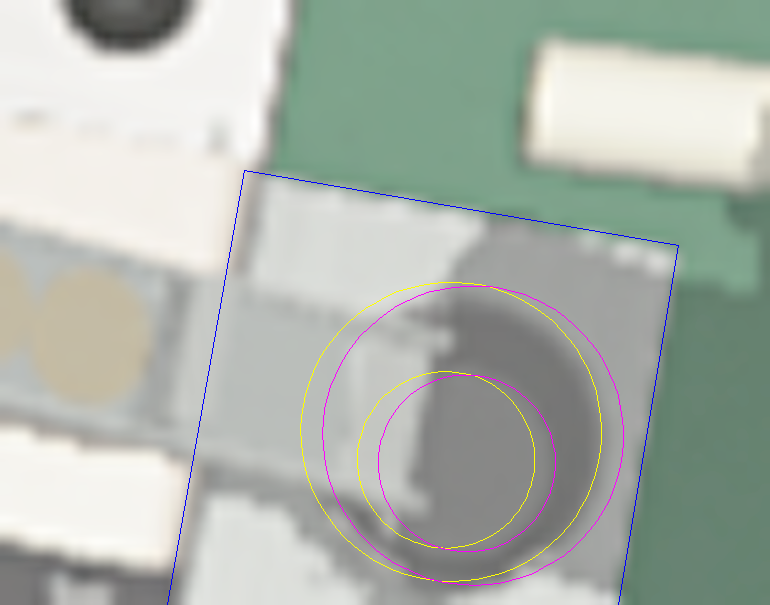

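View pics/l_side.png

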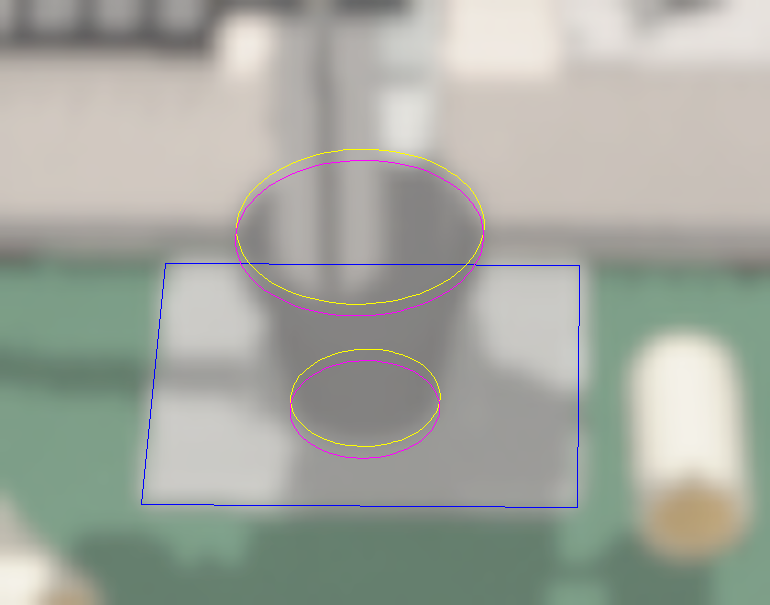

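Both views put the cup at x≈1–2 mm, upright, centred and within about 1 mm of the stop; the yellow rim circle fits. No nudge needed, so on to the lever.

```bash
python3 - <<'E'
from h import *
from plant import r, gripper_to, telemetry as t
q,z=quat(-1,15)
P=lambda x,y,zz: C(x,y,zz)-.025*z
def rel(): return np.round((np.array(t.current_ee_pos())+.025*z-C(0,0,0))@np.c_[cx,cy,[0,0,1]]*1000,1)
r.move_to(P(-60,-122,230),q)
r.move_l(P(88,-122,190),vel=.2)
r.hold(.1)
print(r.move_l(P(88,-122,117),vel=.1,guard=6),rel(),t.current_wrist_force(),t.current_t())
for n,(u0,v0,w,h,k) in dict(top=(230,140,120,90,5),side=(270,130,120,100,5)).items():
    a=vision.snapshot(n)[:,:,::-1]
    cv2.imwrite(f"pics/m_{n}.png",cv2.resize(a[v0:v0+h,u0:u0+w],None,fx=k,fy=k,interpolation=cv2.INTER_CUBIC))
E
```

```text
False [  88.  -122.5  117.6] [-0.3638613  -0.63856019 -0.64373744] 25.45
```

View pics/m_side.png

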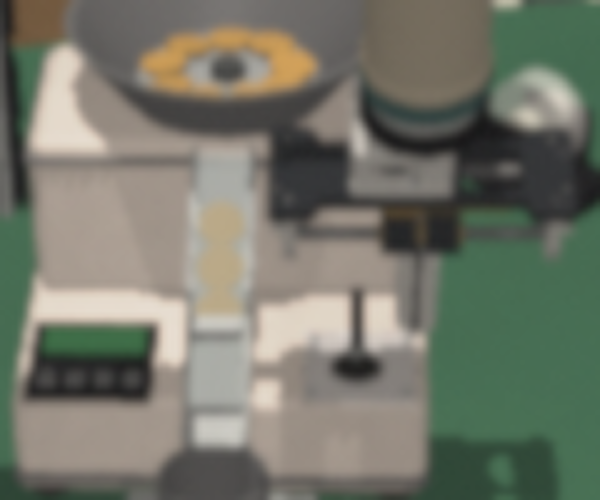

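View pics/m_top.png

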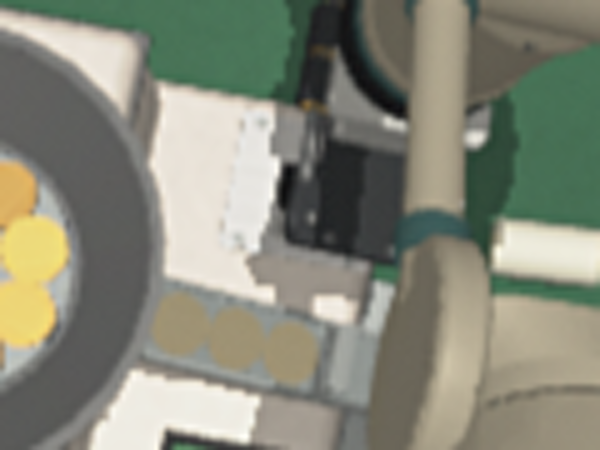

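The finger is outside the paddle: fingertip at (415,330), lever at (357,310). The gap is about 16 mm. Pushing.

```bash
python3 - <<'E'
from h import *
from plant import r, gripper_to, telemetry as t
q,z=quat(-1,15)
P=lambda x,y,zz: C(x,y,zz)-.025*z
def rel(): return np.round((np.array(t.current_ee_pos())+.025*z-C(0,0,0))@np.c_[cx,cy,[0,0,1]]*1000,1)
f0=t.current_wrist_force()
F=lambda:np.round((t.current_wrist_force()-f0)@np.c_[cx,cy,[0,0,1]],1)
r.move_l(P(88,-108,117),vel=.06); print(rel(),F())
y=-108
while y<-74:
    y+=3 if y<-90 else 1.5
    hit=r.move_l(P(88,y,117),vel=.04,guard=8); print(y,hit,rel(),F())
    if abs(F()[1])>11: break
a=vision.snapshot("side")[:,:,::-1]; b=vision.snapshot("top")[:,:,::-1]
r.hold(.9)
print(F(),t.current_t())
c=vision.snapshot("side")[:,:,::-1]
for n,im,(u0,v0,w,h,k) in (("a",a,(270,130,120,100,5)),("c",c,(270,130,120,100,5))):
    cv2.imwrite(f"pics/n_{n}.png",cv2.resize(im[v0:v0+h,u0:u0+w],None,fx=k,fy=k,interpolation=cv2.INTER_CUBIC))
E
```

```text
[  88.1 -107.5  117.3] [-0.2  0.6  0.4]
-105 False [  88.  -104.9  117. ] [ 0.5 -0.3  1.3]
-102 False [  88.  -102.2  117.1] [0.1 0.3 0.1]
-99 False [ 88.  -99.3 117.2] [ 0.3 -2.1  1.2]
-96 False [ 88.1 -96.2 117.1] [-0.  -1.8 -0.2]
-93 False [ 88.  -93.2 117. ] [-0.4 -2.3 -1.1]
-90 False [ 87.9 -90.3 117.1] [ 0.6 -4.8 -0.9]
-88.5 False [ 87.9 -88.8 117.1] [ 0.1 -5.  -0.8]
-87.0 False [ 87.9 -87.2 117.1] [-0.3 -4.7 -1.3]
-85.5 False [ 87.9 -85.8 117.1] [-0.4 -4.9 -1.1]
-84.0 False [ 88.  -84.4 117.2] [-1.1 -5.2  0.2]
-82.5 False [ 88.  -83.2 117.3] [-0.8 -5.  -0.6]
-81.0 False [ 88.  -81.9 117.4] [-1.3 -6.1 -0.2]
-79.5 False [ 88.  -81.4 117.6] [-1.5 -7.5 -0.8]
-78.0 False [ 87.9 -81.1 118. ] [-1.4 -9.1 -1.3]
-76.5 False [ 87.9 -80.7 118.3] [ -0.4 -11.1  -1.6]
[ -0.  -11.2  -1.6] 30.6833
```

View pics/n_c.png

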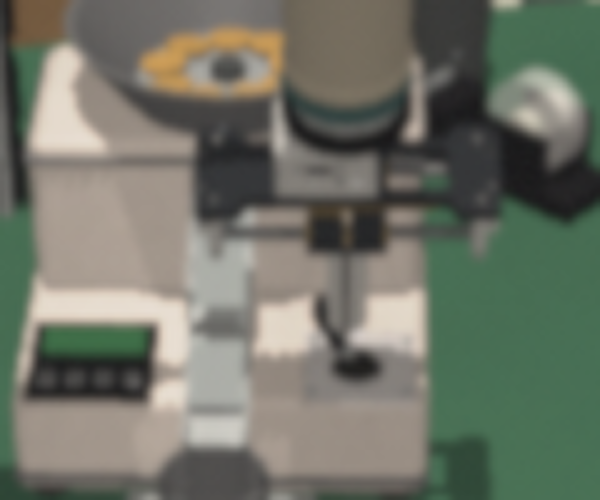

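The lever is at its end stop: the force rises while the finger stands still, and the paddle leans toward the chute at (325,315). The chute shows no coins. Releasing it and retreating.

```bash
python3 - <<'E'
from h import *
from plant import r, gripper_to, telemetry as t
q,z=quat(-1,15)
P=lambda x,y,zz: C(x,y,zz)-.025*z
r.move_l(P(88,-122,117),vel=.12)
r.move_l(P(85,-122,200),vel=.15)
r.move_l(P(-40,-130,260),vel=.2)
r.move_to([.52,-.28,.35],quat(-1)[0])
print(t.current_t(),t.current_wrist_force())
for n,(u0,v0,w,h,k) in dict(top=(230,140,150,120,5),side=(250,130,150,120,5)).items():
    a=vision.snapshot(n)[:,:,::-1]; cv2.imwrite(f"pics/o_{n}_full.png",a)
    cv2.imwrite(f"pics/o_{n}.png",cv2.resize(a[v0:v0+h,u0:u0+w],None,fx=k,fy=k,interpolation=cv2.INTER_CUBIC))
E
```

```text
33.9833 [ 0.14931462  0.29756954 -0.4600731 ]
```

View pics/o_top.png

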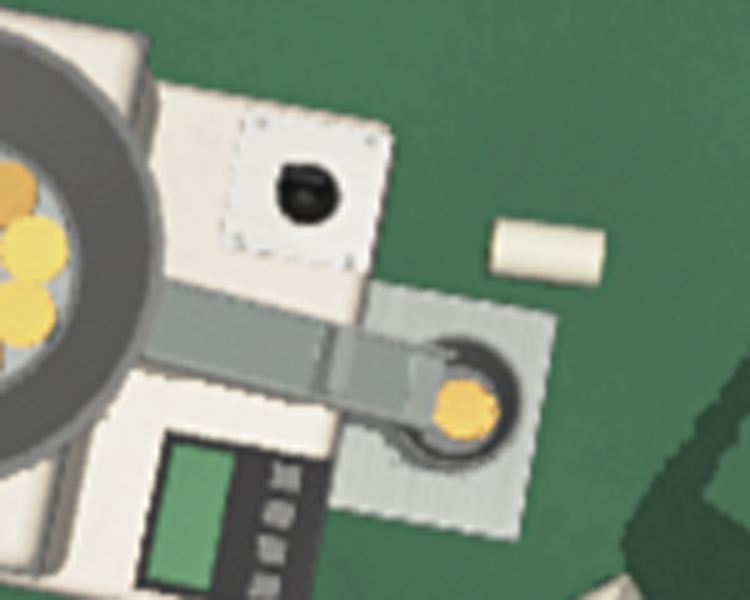

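View pics/o_side.png

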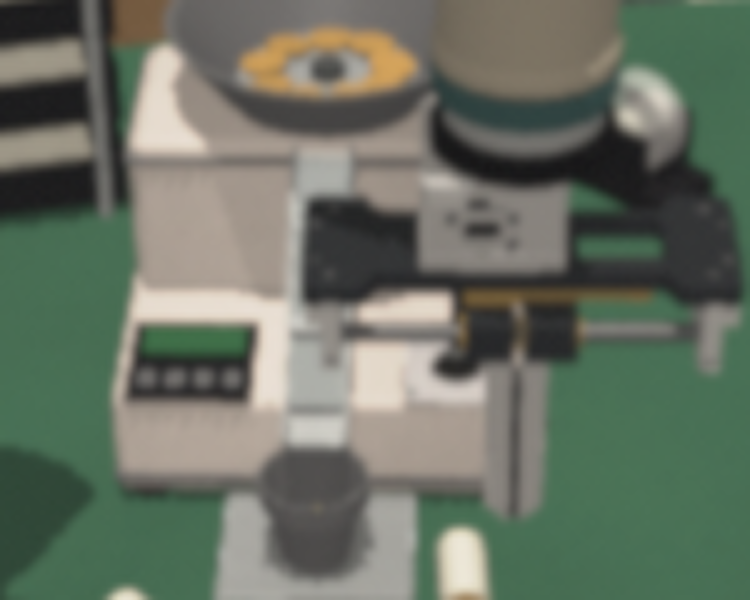

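View pics/o_side_full.png

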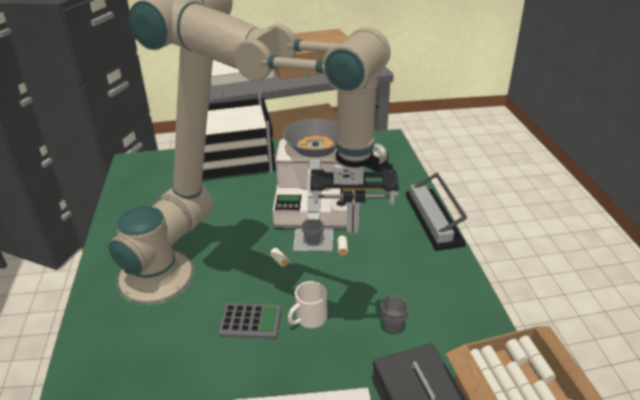

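The top view shows brass coins stacked in the cup at (466,408), the chute empty, the lever upright at (307,192), and the rolls, mug and two-cup stack where they were. Handing in.

```bash
python3 -c "
from plant import r,telemetry as t
r.sign_off(); print(t.current_t())"
```

```text
the job is handed in; nothing more can be done
the job is handed in; nothing more can be done
```

The job is done and handed in at about 34 s of the 54 s allowed. I lifted the top cup off the stack, stood it in the bay and released it. I then pushed the jog lever to its end stop, held it for about a second and let it spring back.

**Last checks**
- **Coins:** the chute is empty and brass shows in the cup. The coins lie stacked, so I could not count all three one by one.
- **Cup:** it stands upright and centred between the ribs. Both cameras put it within about 1–2 mm of the back stop.
- **Lever:** it is back in the middle.
- **Other things:** the other two cups are still nested where they stood, and the mug and rolls look unmoved. I did not check the stapler separately.
- **Robot:** the gripper is clear of everything, with almost no force at the wrist.

**What disagreed**
- **Camera and arm positions:** they differed by about 2–4 mm, so I moved the gripper over slightly before grasping.
- **Seating the cup:** it met the stop about 5 mm further in than I had worked out, and my 5 N contact limit did not trip. It tilted a few degrees in the grip, then settled flat when I let go.

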